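# Turn the reagent carousel until the squat jar stands at the pointer

### The arm

A 6-joint arm with a two-finger parallel gripper is mounted at the origin on the work surface. World frame = base frame: x ahead of the robot, y to its left, z up, the work surface at z = 0. Lengths are in m, angles in rad, forces in N, time in s.
With the tool pointing down it reaches from about 0.25 to 0.8 m from the base axis. Payload 8.5 kg.
Tool frame: the origin (TCP) lies on the centre line of the jaws, within the pads' length; the fingertips stand 17 mm ahead of it and the grasp point (between the pads) lies 2 mm behind it; z points along the fingers, y is the direction in which the jaws open and shut (so a half turn about z gives the same grasp; the last joint's range is limited). The gripper opens to 85 mm and grips with 20 to 120 N. Pads are 22 mm wide; open, the fingers measure 114 mm over their backs; the gripper's body (76 mm by 85 mm) begins 54 mm behind the grasp point. The pads swing forward as they close: fully open they stand 13 mm farther back than shut.
Start: joints at [-1.289, 0.238, -0.013, 1.319, 0, 1.571], TCP at [0.146, -0.504, 0.219] pointing down, gripper open.
Joint ranges: [-2.66, 2.66], [-1.03, 1.9], [-1.14, 1.46], [-1.82, 2.27], [-1.45, 1.34], [-3.14, 3.14]. Speed limits (rad/s): [2.22, 2.22, 2.79, 3.14, 3.14, 3.14].

### API

Orientations are given as a unit quaternion [x, y, z, w].
In Python, from plant import status, optics, arm gives the robot as it stands.
- The arm moves only by the tool drive_tool, never from a script. Its argument "steps" is a list of rows, each a list of 6 numbers: the shift along the tool's x, y, z in cm, then the turn, a rotation vector about the tool's x, y, z in degrees. A call has 1 to 8 rows; each row is the pose to reach, as a shift and turn from the pose commanded when the call began, along the tool's axes at that moment; what a row does not reach only later rows make up. A row lasts 1/10 s, in which the tool goes at most 50 mm and 8.59 degrees, less where a joint would pass 70% of its speed; a pose out of reach is approached as far as the arm can. A call with a gripper value outside its range is refused whole. "claw" is the opening, from 0 (shut) to 1 (fully open), set as the call begins (left out, the last holds). The fingers move at their own pace and stop on an object; the grip force is fixed at half the most. Time passes only in rows, so rows that repeat a pose let the fingers close. It gives the time, the measured TCP pose, the force and the opening at its end, in the units of the state.
- status.state(): the state, without advancing time (a new reading comes with each control period).
- optics.read_camera(name): name is "scene" or "top"; returns the picture (400x640x3 uint8, red, green, blue); there is no depth.
- optics.camera_model(name): a dict with "fx", "fy", "cx", "cy" (pixels), "R" (3x3) and "t" (3): a world point X has camera coordinates R X + t. Camera axes: x right, y down, z forward; pixel columns grow to the right and rows downward; lengths in m; the calibration is good to about 2 mm. A picture is of the moment at which its call begins. camera_model takes no time and is no camera call.
- arm.sign_off(): hands the job in, once; it reports no verdict.
The state is a dict: "t": time; "q": joint angles; "dq": joint speeds; "effort": joint torques, N m; "eef_pos": TCP position; "tool_rot": TCP orientation; "force": force on the tool from outside, world axes, zero at the start; "moment": the same for the moment, N m; "opening": finger opening in m.
Only numpy, scipy, OpenCV 4.12 (cv2) and the standard library are available. Lean on these libraries where they do the work, as an engineer would, in place of code of your own. Each camera call takes 0.05 s, during which the arm holds its last target. There are 200 camera calls.

### The job

Turn the white reagent carousel by pushing the upright tabs on its rim until the squat, wide jar stands at the front, lined up with the steel pointer that lies on the bench at its rim, and leave it at rest there. Do not push on the jar or the bottles themselves, and leave the things standing around the carousel where they are.

Things in the scene. Friction and masses are not known exactly. Their poses are not given: they have to be found in the camera images.
- base: fixed foot of the carousel; origin on the bench, on the turntable's upright axis. A flat steel arrow, 10 mm high, lies on the bench outside the rim, ending in an upright steel post (18 mm thick, 55 mm high) 205 mm from the axis, along the foot's own -x direction (roughly towards the robot), pointing at the axis: it marks the front
- deck (a point): centre of the top of the white turning deck, a disc 280 mm across, top 26 mm above the bench; on the axis, its axes turn with the deck. It turns either way by any amount needed, with light friction (about 1 N at the rim), and stays within a few degrees of where it is let go
- tab (a point): one of five equal grey upright tabs on the deck's rim; point at the middle of its top, 124 mm from the axis, 50 mm above the bench. Each is 32 mm long radially (108 to 140 mm from the axis), 8 mm thick, 24 mm high. They are 72 degrees apart, midway between the five bottle places; this one is 36 degrees counterclockwise (from above) of the jar. Between the tabs the rim is free, 45 mm wide
- jar: squat wide jar with a broad black lid (the broadest lid on the carousel), 51 mm across, 42 mm high, fastened upright in its place on the deck; origin at the centre of its underside, 26 mm above the bench, 65 mm from the axis. Its own -x direction points radially outwards; seen about the axis the tabs stand 36, 108, 180, 252 and 324 degrees round from it
- bottles: the other glassware, fastened in the deck's four other places 65 mm from the axis: three slim dropper bottles, 28 mm across, 62 mm high, and a conical flask, 50 mm across at the foot, 60 mm high, with a 22 mm stopper. Origin on the axis at the deck's top. Highest point 88 mm above the bench
- wash_bottle: bystander: loose white wash bottle 64 mm across with a blue bent spout, 170 mm high; origin at the centre of its underside
- beaker: bystander: loose glass beaker 68 mm across, 85 mm high; origin at the centre of its underside
- wipes_box: bystander: loose box of wipes 115 x 120 mm, 75 mm high; origin at the centre of its underside

How it is judged:
By the outcome, as a careful person would: the job done as asked, in the order asked, and still so for the second after the job is handed in, with the robot touching nothing.
It also fails if it takes over 32 s, if anything falls off the work surface, if the arm or the gripper's body presses on something with over 40 N, if the wrist force passes 120 N, or if a joint passes its speed limit or range.

## Working session

There is one attempt and no reset: what is moved stays moved. The work goes in short steps, Python scripts to look and compute and a tool call to move; the robot and the scene stay as the last step left them, time stands still between calls to the robot, and variables do not carry over. Pictures are saved under pics/ and viewed, about 8 in all and at most 12, crops included, and the job is handed in when it is done.

Besides the shell and the picture viewer there is one more tool, called after ">>>" as name(argument=value, ...), one argument or row to a line, values as JSON. drive_tool: Moves the arm, as the interface text tells. Its arguments: {"type":"object","properties":{"steps":{"type":"array"},"claw":{"type":"number"}},"required":["steps"]}

```bash
mkdir -p pics; ls
python3 - <<'E'
from plant import status, optics, arm
import cv2, numpy as np
for n in("scene","top"):
    im=optics.read_camera(n); cv2.imwrite(f"pics/{n}0.png",im[:,:,::-1])
    m=optics.camera_model(n); R=np.array(m["R"]);print(n,m["fx"],m["cx"],m["cy"],np.round(R,3).tolist(),-R.T@np.array(m["t"]))
s=status.state();print(s["t"],s["eef_pos"],s["tool_rot"],s["opening"])
E
```

```text
pics
scene 414.66427322491694 321.8388123368911 204.22903625759284 [[0.302, 0.953, 0.006], [0.645, -0.2, -0.738], [-0.702, 0.227, -0.675]] [ 1.20576659 -0.19002504  0.6901868 ]
top 445.15777205790323 316.0849407065953 200.46611928581916 [[0.027, -1.0, -0.006], [-0.988, -0.026, -0.151], [0.151, 0.01, -0.988]] [0.3778009  0.01700559 1.2751214 ]
0.1 [ 0.14590664 -0.50392183  0.21863534] [ 9.90087909e-01  1.40447551e-01 -8.68646757e-05 -6.40426673e-04] 0.08550724216800693
```

View pics/top0.png

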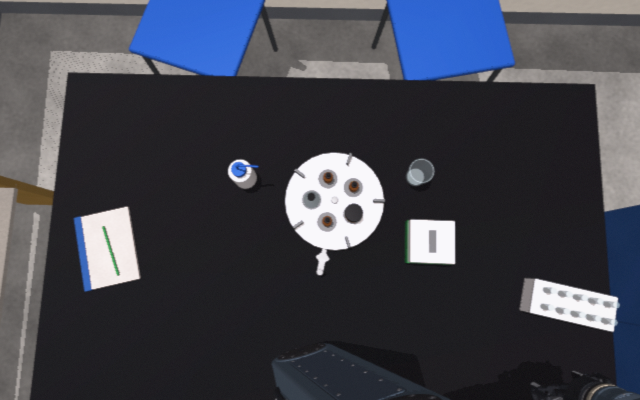

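View pics/scene0.png

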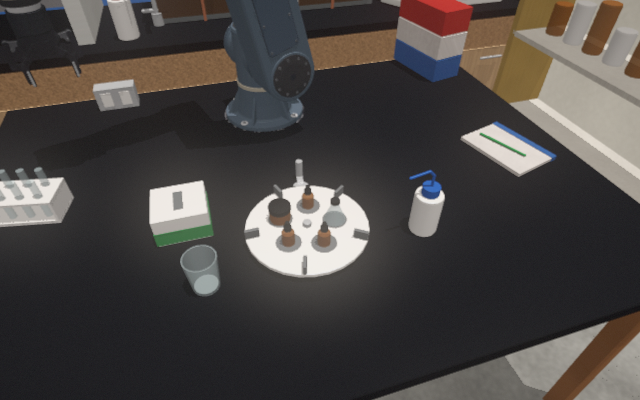

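Top view: the deck is centred near (335,201). The jar's broad black lid is at (354,213), and a slim bottle is at the front. The pointer runs from about (325,250) to (320,272), with tabs at (299,174), (350,159), (379,201), (348,243) and (298,225). Bystanders: wash bottle at the left, beaker and wipes box at the right.

```bash
cat > h.py <<'E'
from plant import status, optics, arm
import cv2, numpy as np
def ray(n,uv,z):
    m=optics.camera_model(n);R=np.array(m["R"]);c=-R.T@np.array(m["t"])
    d=R.T@np.array([(uv[0]-m["cx"])/m["fx"],(uv[1]-m["cy"])/m["fy"],1]);return (c+d*(z-c[2])/d[2])[:2]
def blobs(mask,amin=4):
    n,l,st,ce=cv2.connectedComponentsWithStats(mask.astype(np.uint8));return [(ce[i],st[i]) for i in range(1,n) if st[i,4]>=amin]
E
python3 - <<'E'
from h import *
im=cv2.imread("pics/top0.png");g=im.max(2)
sub=np.zeros_like(g);sub[140:262,275:395]=1
cs,_=cv2.findContours(((g>140)&(sub>0)).astype(np.uint8),cv2.RETR_EXTERNAL,cv2.CHAIN_APPROX_NONE)
c=max(cs,key=cv2.contourArea);c=cv2.convexHull(c)
w=np.array([ray("top",p[0],.026) for p in c]);(x,y),r=cv2.minEnclosingCircle((w*1000).astype(np.float32));
A=np.c_[2*w,np.ones(len(w))];s=np.linalg.lstsq(A,(w**2).sum(1),rcond=None)[0];C=s[:2];print("C",C,"r",np.sqrt(s[2]+C@C),x,y,r)
def pol(p): d=p-C;return np.round([*p,np.hypot(*d),np.degrees(np.arctan2(d[1],d[0]))],3)
dk=np.zeros_like(g);cv2.fillPoly(dk,[c],1)
for ce,st in blobs((g<70)&(dk>0)): print("dark",ce.round(1),st,pol(ray("top",ce,.068)))
for ce,st in blobs((g<150)&(g>50)&(dk>0),8): print("mid",ce.round(1),st[4],pol(ray("top",ce,.05)))
pm=(g>110);pm[:248]=0;pm[280:]=0;pm[:,:308]=0;pm[:,335:]=0
for ce,st in blobs(pm): print("ptr",ce,st)
crop=cv2.resize(im[140:285,230:445],None,fx=3.7,fy=3.7,interpolation=cv2.INTER_CUBIC);cv2.imwrite("pics/c0.png",crop)
E
```

```text
C [ 0.56077663 -0.01978271] r 0.14425422672310062 552.5620727539062 -23.795520782470703 159.3125762939453
dark [327.9 175.6] [326 173   5   6  25] [ 6.3300e-01 -2.0000e-03  7.4000e-02  1.4128e+01]
dark [354.  184.5] [352 182   5   6  26] [  0.609  -0.074   0.073 -48.201]
dark [310.8 196.3] [308 193   7   8  43] [5.7300e-01 4.4000e-02 6.5000e-02 7.8894e+01]
dark [353.2 213. ] [345 205  17  17 230] [ 5.30000e-01 -7.30000e-02  6.20000e-02 -1.19852e+02]
dark [326.9 219.9] [325 218   5   5  22] [ 5.09000e-01 -2.00000e-03  5.50000e-02  1.60671e+02]
dark [312.3 248. ] [300 237  21  19 105] [4.32000e-01 3.60000e-02 1.40000e-01 1.56607e+02]
dark [335.5 252.4] [327 247  26  12 107] [ 4.22000e-01 -2.70000e-02  1.39000e-01 -1.77015e+02]
mid [348.8 155. ] 20 [  0.697  -0.059   0.142 -16.215]
mid [298.2 173.6] 20 [ 0.64   0.082  0.129 51.936]
mid [328.  178.1] 127 [ 6.2900e-01 -2.0000e-03  7.1000e-02  1.4325e+01]
mid [353.6 186.7] 119 [  0.606  -0.074   0.071 -50.155]
mid [311.6 199.9] 183 [5.6600e-01 4.2000e-02 6.2000e-02 8.4949e+01]
mid [378.6 201.1] 31 [  0.568  -0.144   0.125 -86.859]
mid [353.2 213.1] 290 [ 5.32000e-01 -7.40000e-02  6.20000e-02 -1.17714e+02]
mid [327.1 221.6] 108 [ 5.07000e-01 -3.00000e-03  5.70000e-02  1.62491e+02]
mid [297.3 225.5] 21 [4.94000e-01 7.90000e-02 1.20000e-01 1.24068e+02]
mid [311.6 245.4] 43 [4.40000e-01 3.80000e-02 1.34000e-01 1.54366e+02]
mid [338. 250.] 44 [ 4.29000e-01 -3.40000e-02  1.32000e-01 -1.73707e+02]
ptr [322.17167382 259.78111588] [316 248  19  27 233]
```

View pics/c0.png

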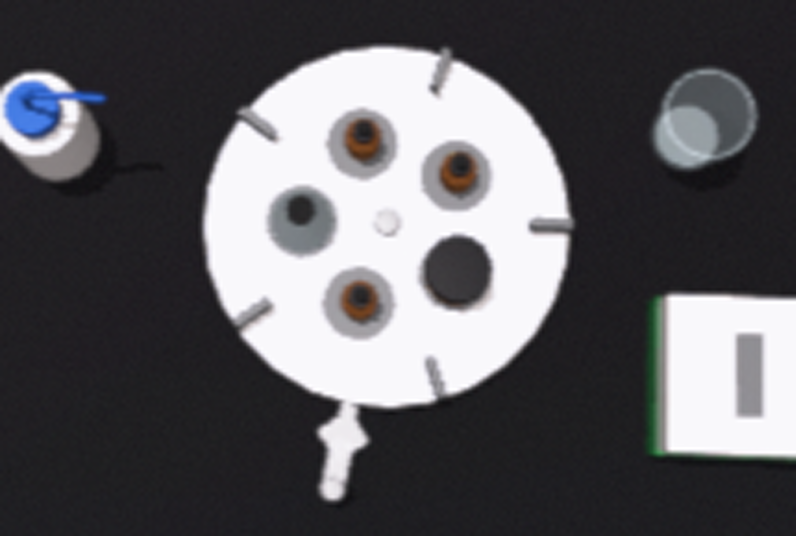

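The crop shows the deck disc centred at crop (387,226), the lid at (458,271), and the round post top at (333,490). The arrow touches the disc outline in the image, so I'll refit without it.

```bash
cat >> h.py <<'E'
def deckpose(im):
    g=im.max(2);m=(g>140).astype(np.uint8);m[246:]=0;m[:150]=0;m[:,:280]=0;m[:,:]*=1;m[:,390:]=0
    cs,_=cv2.findContours(m,cv2.RETR_EXTERNAL,cv2.CHAIN_APPROX_NONE);c=cv2.convexHull(max(cs,key=cv2.contourArea))[:,0]
    c=c[c[:,1]<240];w=np.array([ray("top",p,.026) for p in c]);A=np.c_[2*w,np.ones(len(w))]
    s=np.linalg.lstsq(A,(w**2).sum(1),rcond=None)[0];C=s[:2];return C,np.sqrt(s[2]+C@C)
def pol(p,C): d=p-C;return np.round([*p,np.hypot(*d),np.degrees(np.arctan2(d[1],d[0]))%360],3)
E
python3 - <<'E'
from h import *
im=cv2.imread("pics/top0.png");C,r=deckpose(im);print(C,r)
hub=ray("top",(334.6,200.0),.03);print("hub",hub)
f=lambda c:(230+c[0]/3.7-.4,140+c[1]/3.7-.4)
for n,p,z in[("post",(333,489),.055),("arrowtip",(348,404),.01),("lid",(458,270),.068),("t1",(434,377),.05),("t2",(552,225),.05),("t3",(442,69),.05),("t4",(258,122),.05),("t5",(253,312),.05),("wash",(58,140),.05),("beaker",(710,113),.085),("boxTL",(666,295),.075),("boxBL",(660,454),.075)]:
    print(n,pol(ray("top",f(p),z),C))
print("post scene",ray("scene",(298.5,163),.055), "tabs", [pol(ray("scene",p,.05),C) for p in[(278,190),(252,232),(305,261),(362,233),(339,189)]],"lid",pol(ray("scene",(279.5,207),.068),C))
E
```

```text
[ 0.57140927 -0.02125336] 0.1397782503382184
hub [ 0.5706388  -0.02277232]
post [3.69000e-01 1.50000e-02 2.05000e-01 1.69951e+02]
arrowtip [4.33000e-01 5.00000e-03 1.40000e-01 1.69366e+02]
lid [ 5.31000e-01 -7.40000e-02  6.60000e-02  2.32538e+02]
t1 [ 4.53000e-01 -5.80000e-02  1.24000e-01  1.97371e+02]
t2 [ 5.70000e-01 -1.45000e-01  1.24000e-01  2.69145e+02]
t3 [ 6.88000e-01 -6.00000e-02  1.23000e-01  3.41377e+02]
t4 [ 0.643  0.079  0.123 54.36 ]
t5 [4.9800e-01 7.8000e-02 1.2300e-01 1.2657e+02]
wash [ 0.625  0.23   0.257 77.921]
beaker [ 6.51000e-01 -2.56000e-01  2.48000e-01  2.88636e+02]
boxTL [ 5.16000e-01 -2.25000e-01  2.11000e-01  2.54805e+02]
boxBL [ 4.01000e-01 -2.20000e-01  2.62000e-01  2.29383e+02]
post scene [0.37949193 0.01397963] tabs [array([ 4.62000e-01, -5.90000e-02,  1.16000e-01,  1.98902e+02]), array([ 5.80000e-01, -1.43000e-01,  1.22000e-01,  2.73809e+02]), array([ 6.90000e-01, -5.70000e-02,  1.23000e-01,  3.43102e+02]), array([ 0.652,  0.08 ,  0.129, 51.488]), array([5.01000e-01, 8.10000e-02, 1.24000e-01, 1.24683e+02])] lid [ 5.40000e-01 -7.30000e-02  6.00000e-02  2.38316e+02]
```

```bash
cat >> h.py <<'E'
from scipy.spatial.transform import Rotation as Ro
C0=np.array([.5714,-.0213])
def rows(tg,p=None,q=None):  # tg: (r mm, angle deg of tool about axis, z, tool y yaw deg); from commanded/measured pose
    s=status.state();p=np.array(s["eef_pos"]) if p is None else p;R=Ro.from_quat(s["tool_rot"] if q is None else q)
    for r,a,z,yaw in tg:
        t=np.array([*(C0+r*np.array([np.cos(np.radians(a)),np.sin(np.radians(a))])),z])
        c,sn=np.cos(np.radians(yaw)),np.sin(np.radians(yaw));y=np.array([c,sn,0]);zz=np.array([0,0,-1.]);x=np.cross(y,zz)
        G=Ro.from_matrix(np.c_[x,y,zz]);d=R.inv().apply(t-p)*100;w=(R.inv()*G).as_rotvec(degrees=True);print(np.round([*d,*w],1).tolist())
E
python3 -c "
from h import *
rows([(.126,269.5,.16,-.5),(.126,269.5,.05,-.5)])"
```

```text
[50.7, -22.4, 5.9, -0.1, -0.0, -73.4]
[50.7, -22.4, 16.9, -0.1, -0.0, -73.4]
```

>>> drive_tool(
  steps=[
    [50.7, -22.4, 5.9, 0, 0, -73.4],
    [50.7, -22.4, 5.9, 0, 0, -73.4],
    [50.7, -22.4, 5.9, 0, 0, -73.4],
    [50.7, -22.4, 5.9, 0, 0, -73.4],
    [50.7, -22.4, 5.9, 0, 0, -73.4],
    [50.7, -22.4, 5.9, 0, 0, -73.4],
    [50.7, -22.4, 5.9, 0, 0, -73.4],
    [50.7, -22.4, 5.9, 0, 0, -73.4],
  ],
  claw=0.3,
)

```text
t: 0.9
eef_pos: [0.4519, -0.247, 0.1765]
tool_rot: [0.736, 0.677, -0.0, -0.0]
force: [0.4, -1.3, -0.0]
opening: 0.0258
```

```bash
python3 -c "
from h import *
print(status.state()['opening'])
rows([(.126,269.5,.12,-.5)])"
```

```text
0.025763512008767222
[10.9, 11.0, 5.7, -0.0, -0.0, -4.2]
```

>>> drive_tool(
  steps=[
    [10.5, 10.5, 5.2, 0, 0, 0],
    [10.5, 10.5, 5.2, 0, 0, 0],
    [10.5, 10.5, 5.2, 0, 0, 0],
    [10.5, 10.5, 5.2, 0, 0, 0],
    [10.5, 10.5, 5.2, 0, 0, 0],
    [10.5, 10.5, 5.2, 0, 0, 0],
  ],
)

```text
t: 1.5
eef_pos: [0.5639, -0.1538, 0.1249]
tool_rot: [0.738, 0.675, -0.0, -0.0]
force: [-0.1, 0.6, -0.6]
opening: 0.0258
```

```bash
python3 -c "
from h import *
for n in('scene','top'):
    im=optics.read_camera(n)[:,:,::-1];cv2.imwrite('pics/%s1.png'%n,im)
s=cv2.imread('pics/scene1.png')[100:300,180:400];t=cv2.imread('pics/top1.png')[130:290,260:436]
cv2.imwrite('pics/c1.png',np.hstack([cv2.resize(s,(400,364),interpolation=2),cv2.resize(t,(400,364),interpolation=2)]))
s=status.state();print(s['t'],s['eef_pos'])
rows([(.126,269.5,.12,-.5),(.126,269.5,.05,-.5)])"
```

```text
1.6 [ 0.56396536 -0.15446697  0.1255184 ]
[0.8, 0.6, 0.6, 0.0, 0.0, -4.7]
[0.8, 0.6, 7.6, 0.0, 0.0, -4.7]
```

View pics/c1.png

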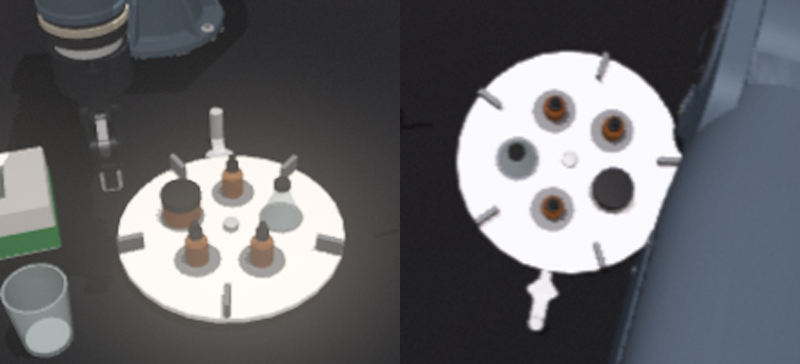

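Left half (scene): the fingertips hang at crop (111,188), up and to the left of the tab at (130,240). Right half (top): the arm leaves the carousel mostly visible. I'll check the tip's predicted pixel before descending.

```bash
python3 -c "
from h import *
m=optics.camera_model('scene')
P=np.array([[.5640,-.1545,.1085],[.5703,-.1473,.05],[.5703,-.1473,.033]])
u=(np.array(m['R'])@P.T).T+m['t'];px=np.c_[u[:,0]/u[:,2]*m['fx']+m['cx'],u[:,1]/u[:,2]*m['fy']+m['cy']];print((px-[180,100])*1.82)"
```

```text
[[112.86329015 196.98381004]
 [126.00050575 235.59945048]
 [127.59479066 245.53830267]]
```

>>> drive_tool(
  steps=[
    [0.8, 0.6, 0.6, 0, 0, -4.7],
    [0.8, 0.6, 0.6, 0, 0, -4.7],
    [0.8, 0.6, 0.6, 0, 0, -4.7],
  ],
)

```text
t: 1.9
eef_pos: [0.5708, -0.1468, 0.1194]
tool_rot: [0.711, 0.704, 0.0, 0.0]
force: [0.3, 0.4, 0.4]
opening: 0.0259
```

>>> drive_tool(
  steps=[
    [0, 0, 3.9, 0, 0, 0],
    [0, 0, 3.9, 0, 0, 0],
    [0, 0, 3.9, 0, 0, 0],
  ],
)

```text
t: 2.2
eef_pos: [0.5705, -0.1463, 0.0802]
tool_rot: [0.71, 0.704, -0.0, -0.001]
force: [0.3, -0.7, 0.8]
opening: 0.0255
```

```bash
python3 -c "
from h import *
im=optics.read_camera('scene')[:,:,::-1]
cv2.imwrite('pics/c2.png',cv2.resize(im[170:270,200:320],(720,600),interpolation=2))
s=status.state();print(s['t'],s['eef_pos'])
m=optics.camera_model('scene');x,y,z=s['eef_pos']
for w,o in((0,-.017),(.013,-.017),(-.013,-.017),(.013,-.012),(-.013,-.012)):
  u=np.array(m['R'])@[x+w,y,z+o]+m['t'];print(w,o,((u[0]/u[2]*m['fx']+m['cx']-200)*6,(u[1]/u[2]*m['fy']+m['cy']-170)*6))
"
```

```text
2.25 [ 0.57136826 -0.146391    0.08098596]
0 -0.017 (np.float64(294.05745642084196), np.float64(330.6182998828433))
0.013 -0.017 (np.float64(300.72050209664746), np.float64(355.94099287176874))
-0.013 -0.017 (np.float64(287.5315048435999), np.float64(305.8166286514474))
0.013 -0.012 (np.float64(299.1347967682101), np.float64(345.92297768067954))
-0.013 -0.012 (np.float64(285.92817849025164), np.float64(295.8140871590696))
```

View pics/c2.png

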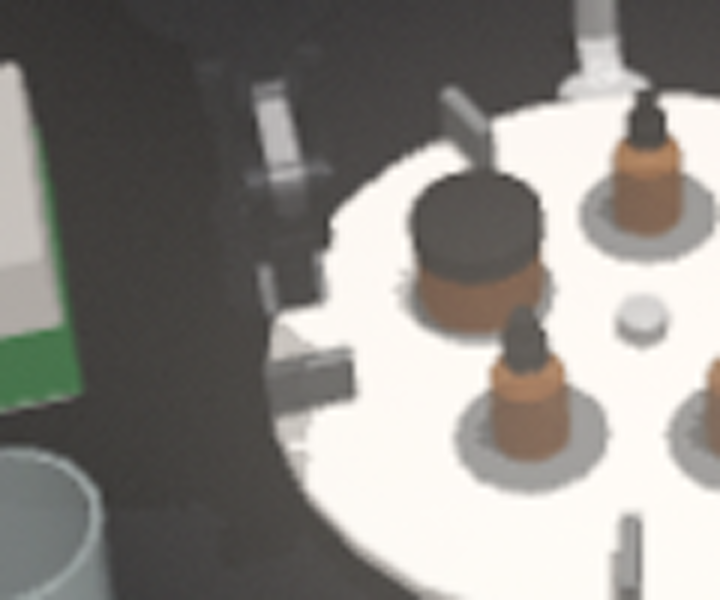

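The predicted tab position fits. The finger bottom shows about 25 or more crop pixels higher than I predicted, so straddling the tab is uncertain. I'll shut the jaws instead and descend in the wide gap behind the tab, then push from there.

```bash
python3 -c "
from h import *
rows([(.126,300,.10,30),(.126,300,.048,30)])"
```

```text
[1.6, 6.3, -1.9, 0.0, 0.0, -30.5]
[1.6, 6.3, 3.3, 0.0, 0.0, -30.5]
```

>>> drive_tool(
  steps=[
    [0, 0, -2, 0, 0, 0],
    [1.6, 6.3, -2, 0, 0, -30.5],
    [1.6, 6.3, -2, 0, 0, -30.5],
    [1.6, 6.3, -2, 0, 0, -30.5],
    [1.6, 6.3, -2, 0, 0, -30.5],
    [1.6, 6.3, 1, 0, 0, -30.5],
    [1.6, 6.3, 3.3, 0, 0, -30.5],
    [1.6, 6.3, 3.3, 0, 0, -30.5],
  ],
  claw=0,
)

```text
t: 3.05
eef_pos: [0.6331, -0.1303, 0.0456]
tool_rot: [0.499, 0.866, -0.001, -0.002]
force: [-0.8, -0.7, -0.0]
opening: -0.0002
```

```bash
python3 -c "
from h import *
im=optics.read_camera('scene')[:,:,::-1]
cv2.imwrite('pics/c3.png',cv2.resize(im[170:290,200:344],(720,600),interpolation=2))
s=status.state();print(s['t'],s['eef_pos'],s['force'],s['opening'])
rows([(.126,a,.048,a-270) for a in range(292,219,-9)])
"
```

```text
3.1 [ 0.63408445 -0.13043106  0.04723056] [-0.65986333 -0.53926571  0.32401749] -0.00019512969308222109
[0.1, -1.7, -0.1, -0.1, -0.0, 8.1]
[0.5, -3.7, -0.1, -0.1, -0.0, 17.1]
[1.3, -5.5, -0.1, -0.1, -0.0, 26.1]
[2.3, -7.2, -0.1, -0.1, -0.0, 35.1]
[3.5, -8.7, -0.1, -0.1, -0.0, 44.1]
[5.0, -10.0, -0.1, -0.1, -0.0, 53.1]
[6.7, -11.1, -0.1, -0.1, -0.0, 62.1]
[8.5, -11.9, -0.1, -0.1, -0.0, 71.1]
[10.4, -12.4, -0.1, -0.1, -0.0, 80.1]
```

View pics/c3.png

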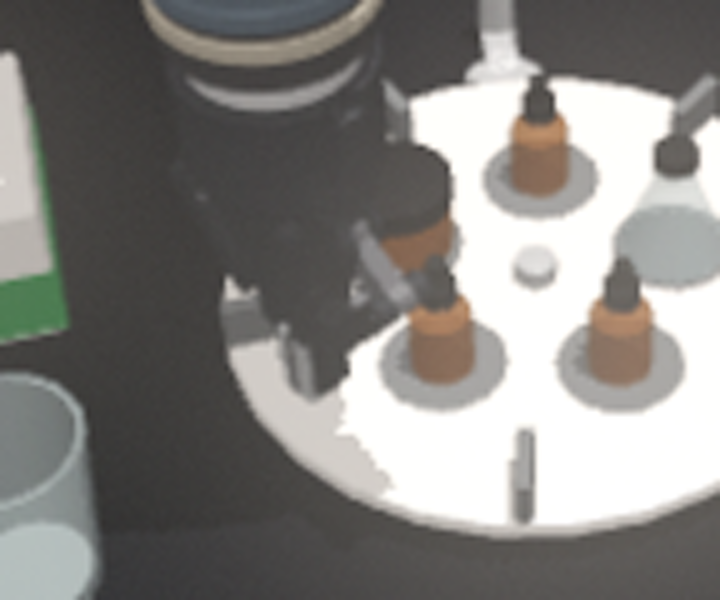

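The shut fingers stand on the rim between two tabs, with the tip at about (310,390) and the tab at (240,325). There is no contact force. Next I push clockwise along the arc.

>>> drive_tool(
  steps=[
    [0, -0.9, 0, 0, 0, 4],
    [0.1, -1.75, 0, 0, 0, 8],
    [0.3, -2.6, 0, 0, 0, 12],
    [0.5, -3.5, 0, 0, 0, 16],
    [0.75, -4.3, 0, 0, 0, 20],
    [1.1, -5.1, 0, 0, 0, 24],
    [1.5, -5.9, 0, 0, 0, 28],
    [1.9, -6.7, 0, 0, 0, 32],
  ],
)

```text
t: 3.9
eef_pos: [0.5681, -0.1481, 0.0496]
tool_rot: [0.72, 0.694, 0.001, 0.001]
force: [0.3, 0.4, -0.3]
opening: -0.0003
```

>>> drive_tool(
  steps=[
    [0, -0.9, 0, 0, 0, 4],
    [0.1, -1.75, 0, 0, 0, 8],
    [0.3, -2.6, 0, 0, 0, 12],
    [0.5, -3.5, 0, 0, 0, 16],
    [0.75, -4.3, 0, 0, 0, 20],
    [1.1, -5.1, 0, 0, 0, 24],
    [1.5, -5.9, 0, 0, 0, 28],
    [1.9, -6.7, 0, 0, 0, 32],
  ],
)

```text
t: 4.7
eef_pos: [0.5019, -0.1267, 0.0494]
tool_rot: [0.883, 0.469, 0.001, 0.001]
force: [0.6, -0.4, -0.2]
opening: 0.0003
```

```bash
cat >> h.py <<'E'
def look(k):
    im=optics.read_camera('top')[:,:,::-1].copy();cv2.imwrite(f'pics/top{k}.png',im);sc=optics.read_camera('scene')[:,:,::-1]
    cv2.imwrite(f'pics/c{k}.png',np.hstack([cv2.resize(im[140:285,260:405],(500,500),interpolation=2),cv2.resize(sc[150:290,230:314],(300,500),interpolation=2)]))
    g=im.max(2);m=np.zeros_like(g);cv2.circle(m,(335,200),46,1,-1)
    for lo,hi,z in((0,70,.068),(70,150,.05)):
        for ce,st in blobs((g<hi)&(g>=lo)&(m>0),12): print(lo,ce.round(1),st[4],pol(ray("top",ce,z),C0))
    s=status.state();print(s['t'],s['force'],pol(np.array(s['eef_pos'][:2]),C0),s['eef_pos'][2])
E
python3 -c "
from h import *
look(4)"
```

```text
0 [327.8 175.5] 24 [ 6.3300e-01 -1.0000e-03  6.5000e-02  1.7911e+01]
0 [370.1 210.8] 184 [ 5.37000e-01 -1.19000e-01  1.04000e-01  2.50872e+02]
0 [354.  184.5] 26 [ 6.09000e-01 -7.40000e-02  6.50000e-02  3.05703e+02]
0 [310.9 196.4] 42 [5.7300e-01 4.4000e-02 6.5000e-02 8.8477e+01]
0 [353.3 213. ] 229 [ 5.30000e-01 -7.30000e-02  6.60000e-02  2.31539e+02]
0 [327.  219.9] 20 [ 5.09000e-01 -2.00000e-03  6.50000e-02  1.62593e+02]
70 [328.1 178.5] 109 [ 6.2800e-01 -3.0000e-03  6.0000e-02  1.8292e+01]
70 [353.6 187. ] 106 [ 6.06000e-01 -7.40000e-02  6.30000e-02  3.02749e+02]
70 [375.6 206.6] 265 [ 5.5200e-01 -1.3600e-01  1.1600e-01  2.6044e+02]
70 [311.6 200.2] 168 [5.650e-01 4.200e-02 6.300e-02 9.548e+01]
70 [365.2 221.1] 49 [ 5.11000e-01 -1.08000e-01  1.06000e-01  2.34929e+02]
70 [352.9 214. ] 65 [ 5.30000e-01 -7.40000e-02  6.70000e-02  2.31431e+02]
70 [327.3 221.8] 96 [ 5.06000e-01 -3.00000e-03  6.80000e-02  1.64564e+02]
4.8 [-0.14670431 -0.15710262  0.25635674] [ 5.01000e-01 -1.26000e-01  1.26000e-01  2.36226e+02] 0.04909899282196183
```

View pics/c4.png

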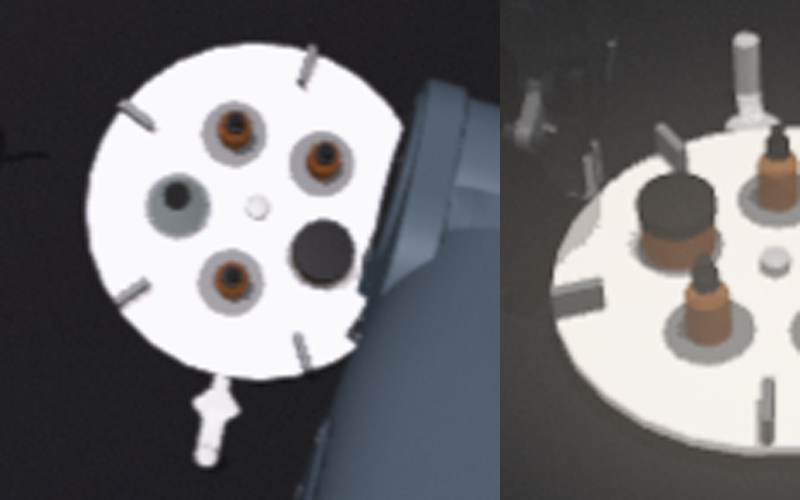

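The deck has not turned: the jar is still at 231.5° and the tabs are where they were. The fingers passed over the tab without contact, so the tips must sit higher than assumed. I'll work out their real height from the scene picture.

```bash
python3 -c "
from h import *
m=optics.camera_model('scene')
for (x,y),o in(((.634,-.130),(262,248)),((.501,-.126),(255.2,204.6))):
  for z in(.02,.03,.04,.05,.06,.07):
    u=np.array(m['R'])@[x,y,z]+m['t'];print(z,(u[0]/u[2]*m['fx']+m['cx']).round(1),(u[1]/u[2]*m['fy']+m['cy']).round(1),'obs',o, ray('scene',o,z).round(3))
im=optics.read_camera('scene')[:,:,::-1];c=cv2.resize(im[150:230,225:325],(800,640),interpolation=2)[:600];cv2.imwrite('pics/c5.png',cv2.convertScaleAbs(c,alpha=2,beta=10))
s=status.state();print(s['q'],s['eef_pos'],s['tool_rot'])"
```

```text
0.02 264.5 258.6 obs (262, 248) [ 0.603 -0.129]
0.03 264.1 255.5 obs (262, 248) [ 0.612 -0.13 ]
0.04 263.7 252.3 obs (262, 248) [ 0.621 -0.131]
0.05 263.2 249.1 obs (262, 248) [ 0.63  -0.132]
0.06 262.8 245.8 obs (262, 248) [ 0.639 -0.133]
0.07 262.3 242.5 obs (262, 248) [ 0.648 -0.134]
0.02 254.4 216.0 obs (255.2, 204.6) [ 0.463 -0.117]
0.03 254.0 212.8 obs (255.2, 204.6) [ 0.474 -0.118]
0.04 253.5 209.7 obs (255.2, 204.6) [ 0.485 -0.119]
0.05 253.1 206.5 obs (255.2, 204.6) [ 0.496 -0.12 ]
0.06 252.6 203.2 obs (255.2, 204.6) [ 0.507 -0.121]
0.07 252.1 199.9 obs (255.2, 204.6) [ 0.518 -0.122]
[-2.47284744e-01  3.40535654e-01 -3.34336692e-01  8.92973581e-01
  1.82659939e-05  1.91374767e+00] [ 0.50175519 -0.12666291  0.04890727] [0.88220003 0.47087253 0.00109795 0.00098529]
```

View pics/c5.png

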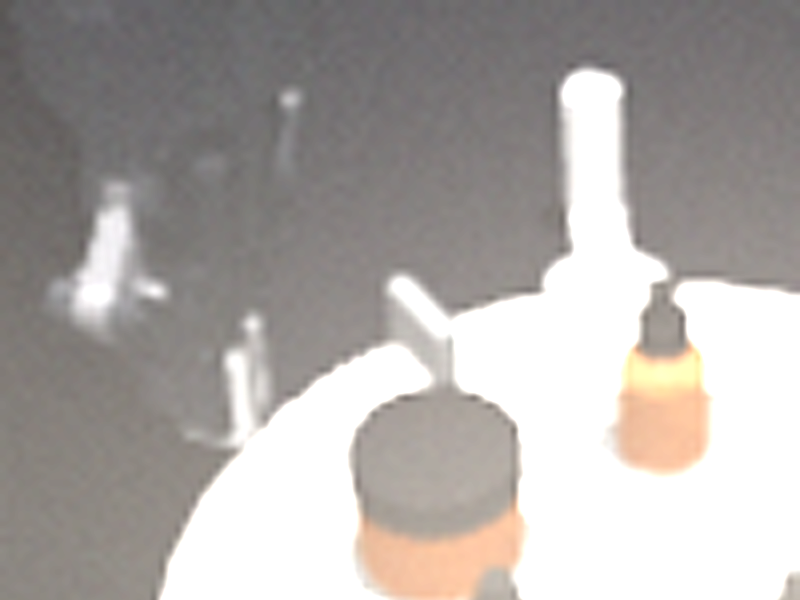

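The finger bottom is at about (240,440) in the crop, which gives a tip height of roughly 0.052 m. That is about 20 mm above the stated geometry and just over the tabs. The fingers now stand behind the front-right tab (197.5°), so I'll lower in small steps while watching force.

>>> drive_tool(
  steps=[
    [0, 0, 0.3, 0, 0, 0],
    [0, 0, 0.6, 0, 0, 0],
    [0, 0, 0.8, 0, 0, 0],
    [0, 0, 0.8, 0, 0, 0],
  ],
)

```text
t: 5.25
eef_pos: [0.5005, -0.1264, 0.0384]
tool_rot: [0.882, 0.47, -0.0, -0.0]
force: [-0.7, -0.1, 0.8]
opening: -0.0003
```

>>> drive_tool(
  steps=[
    [0, 0, 0.2, 0, 0, 0],
    [0, 0, 0.4, 0, 0, 0],
    [0, 0, 0.5, 0, 0, 0],
    [0, 0, 0.5, 0, 0, 0],
  ],
)

```text
t: 5.65
eef_pos: [0.5005, -0.1263, 0.0336]
tool_rot: [0.883, 0.47, -0.0, -0.0]
force: [0.6, 0.0, 0.6]
opening: -0.0001
```

>>> drive_tool(
  steps=[
    [0, -0.9, 0.2, 0, 0, 4],
    [0.1, -1.75, 0.2, 0, 0, 8],
    [0.3, -2.6, 0.2, 0, 0, 12],
    [0.5, -3.5, 0.2, 0, 0, 16],
    [0.75, -4.3, 0.2, 0, 0, 20],
    [1.1, -5.1, 0.2, 0, 0, 24],
    [1.5, -5.9, 0.2, 0, 0, 28],
    [1.9, -6.7, 0.2, 0, 0, 32],
  ],
)

```text
t: 6.45
eef_pos: [0.4555, -0.0729, 0.032]
tool_rot: [0.978, 0.207, 0.0, -0.0]
force: [-0.6, 0.5, -0.7]
opening: 0.0002
```

```bash
python3 -c "
from h import *
look(6)"
```

```text
0 [327.8 175.5] 24 [ 6.3300e-01 -1.0000e-03  6.5000e-02  1.7911e+01]
0 [354.  184.5] 26 [ 6.09000e-01 -7.40000e-02  6.50000e-02  3.05703e+02]
0 [310.8 196.3] 43 [5.730e-01 4.400e-02 6.500e-02 8.835e+01]
0 [342.4 216.5] 20 [ 5.20000e-01 -4.40000e-02  5.60000e-02  2.03507e+02]
0 [326.9 219.9] 22 [ 5.09000e-01 -2.00000e-03  6.50000e-02  1.62507e+02]
0 [337.8 243.7] 12 [ 4.46000e-01 -3.30000e-02  1.26000e-01  1.85195e+02]
70 [328.  178.4] 111 [ 6.2800e-01 -2.0000e-03  6.0000e-02  1.8484e+01]
70 [357.4 215.4] 1638 [ 5.26000e-01 -8.60000e-02  7.90000e-02  2.35111e+02]
70 [311.7 200.2] 167 [5.6500e-01 4.2000e-02 6.3000e-02 9.5579e+01]
70 [327.2 221.8] 96 [ 5.06000e-01 -3.00000e-03  6.80000e-02  1.64433e+02]
6.55 [ 0.65772207 -0.65111766 -0.20797745] [ 4.55000e-01 -7.30000e-02  1.27000e-01  2.03799e+02] 0.03195318332523138
```

View pics/c6.png

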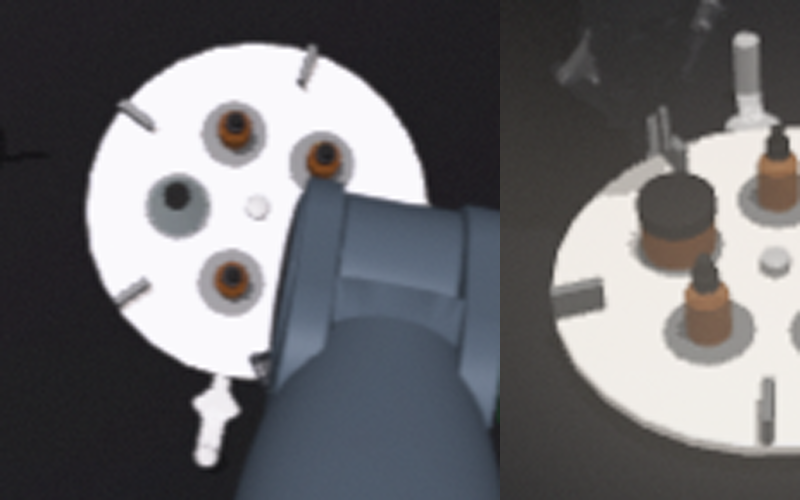

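The fingers are just short of the tab, at finger angle 203.8° with the deck still unmoved. I'll push on.

>>> drive_tool(
  steps=[
    [0, -0.7, 0, 0, 0, 3],
    [0.1, -1.3, 0, 0, 0, 6],
    [0.15, -2.0, 0, 0, 0, 9],
    [0.3, -2.6, 0, 0, 0, 12],
    [0.4, -3.3, 0, 0, 0, 15],
    [0.6, -3.9, 0, 0, 0, 18],
    [0.8, -4.5, 0, 0, 0, 21],
    [1.1, -5.1, 0, 0, 0, 24],
  ],
)

```text
t: 7.35
eef_pos: [0.445, -0.0224, 0.032]
tool_rot: [1.0, 0.001, 0.0, 0.0]
force: [-0.8, -0.9, 0.1]
opening: -0.0001
```

```bash
python3 -c "
from h import *
look(7)"
```

```text
0 [336.8 174.4] 23 [ 6.37000e-01 -2.60000e-02  6.50000e-02  3.55767e+02]
0 [312.8 187.5] 40 [5.9800e-01 3.9000e-02 6.6000e-02 6.6228e+01]
0 [357.7 192.5] 22 [ 5.87000e-01 -8.50000e-02  6.50000e-02  2.84046e+02]
70 [362.2 169. ] 15 [ 6.58000e-01 -9.80000e-02  1.15000e-01  3.18421e+02]
70 [336.9 177.8] 104 [ 6.31000e-01 -2.70000e-02  6.00000e-02  3.54226e+02]
70 [339.4 220.3] 2585 [ 5.11000e-01 -3.60000e-02  6.20000e-02  1.94114e+02]
70 [357.1 195.5] 107 [ 5.82000e-01 -8.50000e-02  6.40000e-02  2.79423e+02]
7.45 [0.26342463 0.24117234 0.12895868] [ 4.45000e-01 -2.20000e-02  1.26000e-01  1.80315e+02] 0.03196337979926549
```

View pics/c7.png

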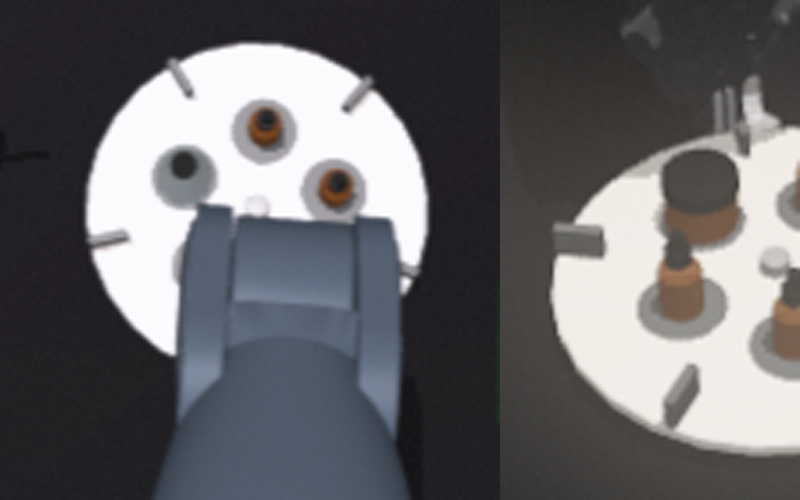

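The deck is turning: rotation so far is −22.0°, from three glass tops. About −41.7° remains.

>>> drive_tool(
  steps=[
    [0.05, -1.0, 0, 0, 0, 4.5],
    [0.15, -1.95, 0, 0, 0, 9],
    [0.35, -2.95, 0, 0, 0, 13.5],
    [0.6, -3.9, 0, 0, 0, 18],
    [0.95, -4.8, 0, 0, 0, 22.5],
    [1.35, -5.7, 0, 0, 0, 27],
    [1.85, -6.6, 0, 0, 0, 31.5],
    [2.1, -7.0, 0, 0, 0, 33.5],
  ],
)

```text
t: 8.25
eef_pos: [0.3898, -0.1491, 0.0323]
tool_rot: [0.976, -0.212, 0.007, -0.044]
force: [0.5, 0.8, -0.1]
opening: -0.0005
```

>>> drive_tool(
  steps=[
    [0, -0.2, 0, 0, 0, 1],
    [0.0, -0.4, 0, 0, 0, 2],
    [0.05, -0.6, 0, 0, 0, 2.5],
    [0.05, -0.6, 0, 0, 0, 2.5],
  ],
)

```text
t: 8.65
eef_pos: [0.3872, -0.1546, 0.0328]
tool_rot: [0.973, -0.225, 0.006, -0.05]
force: [0.6, 0.6, -0.3]
opening: 0.0001
```

```bash
python3 -c "
from h import *
look(8)"
```

```text
0 [337.4 174.7] 25 [ 6.36000e-01 -2.80000e-02  6.50000e-02  3.54196e+02]
0 [313.1 187.1] 38 [5.9900e-01 3.9000e-02 6.6000e-02 6.5046e+01]
0 [357.9 193.2] 23 [ 5.85000e-01 -8.50000e-02  6.50000e-02  2.82262e+02]
0 [346.  219.2] 228 [ 5.13000e-01 -5.40000e-02  6.70000e-02  2.08852e+02]
0 [318.5 214.8] 18 [5.23000e-01 2.20000e-02 6.50000e-02 1.38606e+02]
70 [362.7 169.9] 15 [ 6.55000e-01 -9.90000e-02  1.15000e-01  3.17036e+02]
70 [337.3 177.6] 107 [ 6.31000e-01 -2.80000e-02  6.00000e-02  3.53201e+02]
70 [313.7 191.1] 173 [5.9100e-01 3.7000e-02 6.1000e-02 7.1203e+01]
70 [357.2 195.6] 111 [ 5.82000e-01 -8.50000e-02  6.40000e-02  2.79167e+02]
70 [292.6 208.4] 12 [5.41000e-01 9.40000e-02 1.19000e-01 1.04826e+02]
70 [319.3 216.9] 105 [5.19000e-01 1.90000e-02 6.60000e-02 1.42145e+02]
70 [345.6 220.1] 67 [ 5.12000e-01 -5.40000e-02  6.80000e-02  2.08675e+02]
70 [373.  218.2] 14 [ 5.19000e-01 -1.29000e-01  1.20000e-01  2.44263e+02]
8.75 [-0.23950386 -0.60503502  0.70220946] [ 3.87000e-01 -1.54000e-01  2.27000e-01  2.15814e+02] 0.03268434226708518
```

That push went wrong. The last joint reached its range at the previous tool yaw, so the tool swung outward away from the tab, and the deck moved only about 1.5°. Forces stayed near zero. I'll lift and unwind the wrist by a half turn before continuing.

```bash
python3 -c "
from h import *
s=status.state();print(s['q'])
rows([(.2275,215.8,.11,-116),(.2275,215.8,.11,-48),(.19,205,.11,-48)])"
```

```text
[-0.4557494   0.21969819 -0.57409111  0.78777375  0.09972556  3.14016288]
[-0.1, -0.8, -7.7, -5.7, 0.6, -0.1]
[-0.1, -0.8, -7.7, -5.4, -2.9, -68.0]
[-1.3, -6.0, -7.2, -5.4, -2.9, -68.0]
```

>>> drive_tool(
  steps=[
    [0, 0, -3, 0, 0, 0],
    [-0.1, -0.8, -7.7, -5.4, -2.9, -10],
    [-0.1, -0.8, -7.7, -5.4, -2.9, -68],
    [-0.1, -0.8, -7.7, -5.4, -2.9, -68],
    [-0.1, -0.8, -7.7, -5.4, -2.9, -68],
    [-0.1, -0.8, -7.7, -5.4, -2.9, -68],
    [-0.1, -0.8, -7.7, -5.4, -2.9, -68],
    [-0.1, -0.8, -7.7, -5.4, -2.9, -68],
  ],
)

```text
t: 9.55
eef_pos: [0.3869, -0.1538, 0.1101]
tool_rot: [0.958, 0.286, -0.003, -0.003]
force: [-0.7, 0.3, 0.4]
opening: 0.0002
```

```bash
python3 -c "
from h import *
s=status.state();print(s['q'])
rows([(.17,205,.11,15),(.126,188,.11,80)])"
```

```text
[-3.79270515e-01  1.30146317e-01 -4.45977773e-01  1.00296457e+00
  1.07582422e-03  2.18179141e+00]
[5.9, -3.4, 0.0, -0.5, -0.1, -71.7]
[11.3, -6.3, 0.0, -0.5, -0.4, -136.7]
```

>>> drive_tool(
  steps=[
    [11.0, -6.0, 0, 0, 0, -70],
    [11.0, -6.0, 0, 0, 0, -70],
    [11.0, -6.0, 0, 0, 0, -70],
    [11.0, -6.0, 0, 0, 0, -70],
    [11.0, -6.0, 0, 0, 0, -70],
    [11.0, -6.0, 0, 0, 0, -70],
    [11.0, -6.0, 0, 0, 0, -70],
    [11.0, -6.0, 0, 0, 0, -70],
  ],
)

```text
t: 10.35
eef_pos: [0.4466, -0.0437, 0.11]
tool_rot: [0.629, 0.777, -0.001, -0.004]
force: [0.7, -0.5, -0.4]
opening: -0.0002
```

```bash
python3 -c "
from h import *
s=status.state();print(s['q'])
rows([(.126,192,.11,82)])"
```

```text
[-0.09996838  0.18273715 -0.38003166  1.01611173  0.00354096  1.26102905]
[-0.4, 0.1, 0.0, -0.1, -0.5, -70.0]
```

>>> drive_tool(
  steps=[
    [-0.4, 0.1, 0, 0, 0, -70],
    [-0.4, 0.1, 0, 0, 0, -70],
    [-0.4, 0.1, 0, 0, 0, -70],
    [-0.4, 0.1, 0, 0, 0, -70],
    [-0.4, 0.1, 0, 0, 0, -70],
    [-0.4, 0.1, 0, 0, 0, -70],
    [-0.4, 0.1, 0, 0, 0, -70],
    [-0.4, 0.1, 0, 0, 0, -70],
  ],
)

```text
t: 11.15
eef_pos: [0.4484, -0.0475, 0.1101]
tool_rot: [0.081, 0.997, 0.002, -0.004]
force: [-0.7, 0.2, 0.2]
opening: 0.0001
```

```bash
python3 -c "
from h import *
look(9)
print(status.state()['q'])
rows([(.126,192,.05,82),(.126,192,.032,82)])"
```

```text
0 [337.4 174.7] 23 [ 6.36000e-01 -2.80000e-02  6.50000e-02  3.54199e+02]
0 [313.1 187.1] 38 [5.9900e-01 3.9000e-02 6.6000e-02 6.5046e+01]
0 [318.5 214.8] 18 [5.23000e-01 2.20000e-02 6.50000e-02 1.38606e+02]
0 [325.9 234.5] 13 [4.69000e-01 0.00000e+00 1.04000e-01 1.68196e+02]
70 [362.7 169.9] 15 [ 6.55000e-01 -9.90000e-02  1.15000e-01  3.17036e+02]
70 [337.4 177.7] 105 [ 6.31000e-01 -2.90000e-02  6.00000e-02  3.53077e+02]
70 [313.6 191.1] 171 [5.9100e-01 3.7000e-02 6.1000e-02 7.1252e+01]
70 [349.  214.9] 2451 [ 5.27000e-01 -6.30000e-02  6.10000e-02  2.22938e+02]
11.25 [-0.52775142  0.15781761 -0.35814111] [ 4.4800e-01 -4.8000e-02  1.2600e-01  1.9203e+02] 0.11005382385291396
[-0.10801835  0.18618404 -0.37552427  1.01709856  0.00348543  0.05722862]
[-0.0, -0.0, 6.0, 0.2, -0.5, -1.5]
[-0.0, -0.0, 7.8, 0.2, -0.5, -1.5]
```

View pics/c9.png

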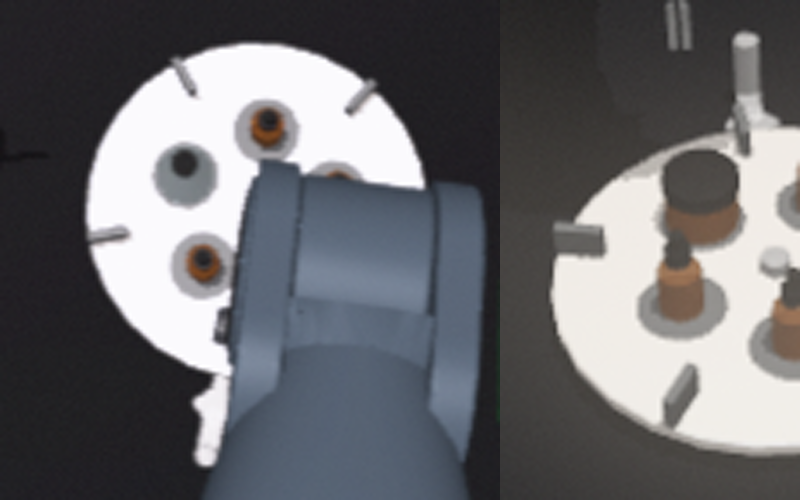

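The scene half shows the shut fingers at (680,45), above the gap behind the tab at (742,130). The deck angle is unchanged. I'll descend and plan the arc, keeping the tool within the wrist's range.

>>> drive_tool(
  steps=[
    [0, 0, 3, 0, 0, 0],
    [0, 0, 5.5, 0, 0, 0],
    [0, 0, 7, 0, 0, 0],
    [0, 0, 7.8, 0, 0, 0],
    [0, 0, 7.8, 0, 0, 0],
  ],
)

```text
t: 11.75
eef_pos: [0.4472, -0.0474, 0.0314]
tool_rot: [0.085, 0.996, 0.002, -0.005]
force: [0.0, 0.8, 1.4]
opening: 0.0003
```

```bash
python3 -c "
from h import *
s=status.state();print(s['force'],s['eef_pos'])
rows([(.126,a,.032,min(81,a-90)) for a in (188,184,180,176,172,168,164,160)])
print()
from h import Ro
q=Ro.from_matrix(np.c_[np.cross([np.cos(np.radians(70)),np.sin(np.radians(70)),0],[0,0,-1]),[np.cos(np.radians(70)),np.sin(np.radians(70)),0],[0,0,-1]]).as_quat()
p=np.array([*(C0+.126*np.array([np.cos(np.radians(160)),np.sin(np.radians(160))])),.032])
rows([(.126,a,.032,a-90) for a in (157,154,151,149,147,146,145,144,143,142,141,140,139,138)],p,q)"
```

```text
[0.04470952 0.84572547 1.43518857] [ 0.44719951 -0.04742261  0.03141405]
[0.2, 0.8, -0.1, 0.2, -0.6, -0.8]
[0.4, 1.7, -0.0, 0.2, -0.6, -0.8]
[0.6, 2.5, -0.0, 0.2, -0.6, -0.8]
[0.7, 3.4, -0.0, 0.2, -0.6, -0.8]
[0.8, 4.3, -0.0, 0.2, -0.6, -0.8]
[0.8, 5.2, -0.0, 0.2, -0.6, 2.2]
[0.7, 6.0, -0.0, 0.1, -0.6, 6.2]
[0.6, 6.9, -0.0, 0.1, -0.6, 10.2]

[-0.0, 0.7, 0.0, 0.0, 0.0, 3.0]
[-0.1, 1.3, 0.0, 0.0, 0.0, 6.0]
[-0.2, 2.0, 0.0, 0.0, 0.0, 9.0]
[-0.2, 2.4, 0.0, 0.0, 0.0, 11.0]
[-0.3, 2.8, 0.0, 0.0, 0.0, 13.0]
[-0.4, 3.0, 0.0, 0.0, 0.0, 14.0]
[-0.4, 3.3, 0.0, 0.0, 0.0, 15.0]
[-0.5, 3.5, 0.0, 0.0, 0.0, 16.0]
[-0.6, 3.7, 0.0, 0.0, 0.0, 17.0]
[-0.6, 3.9, 0.0, 0.0, 0.0, 18.0]
[-0.7, 4.1, 0.0, 0.0, 0.0, 19.0]
[-0.8, 4.3, 0.0, 0.0, 0.0, 20.0]
[-0.8, 4.5, 0.0, 0.0, 0.0, 21.0]
[-0.9, 4.7, 0.0, 0.0, 0.0, 22.0]
```

>>> drive_tool(
  steps=[
    [0.2, 0.8, 0, 0, 0, 0],
    [0.4, 1.7, 0, 0, 0, 0],
    [0.6, 2.5, 0, 0, 0, 0],
    [0.7, 3.4, 0, 0, 0, 0],
    [0.8, 4.3, 0, 0, 0, 0],
    [0.8, 5.2, 0, 0, 0, 2.2],
    [0.7, 6.0, 0, 0, 0, 6.2],
    [0.6, 6.9, 0, 0, 0, 10.2],
  ],
)

```text
t: 12.55
eef_pos: [0.4534, 0.0221, 0.0325]
tool_rot: [0.174, 0.985, 0.001, -0.004]
force: [0.1, -1.8, 0.0]
opening: -0.0004
```

>>> drive_tool(
  steps=[
    [0, 0.5, 0, 0, 0, 2],
    [0, 0.9, 0, 0, 0, 4],
    [-0.1, 1.3, 0, 0, 0, 6],
    [-0.1, 1.7, 0, 0, 0, 8],
    [-0.2, 2.1, 0, 0, 0, 9.5],
    [-0.2, 2.4, 0, 0, 0, 11],
    [-0.25, 2.6, 0, 0, 0, 12],
    [-0.25, 2.6, 0, 0, 0, 12],
  ],
)

```text
t: 13.35
eef_pos: [0.4647, 0.0455, 0.0324]
tool_rot: [0.274, 0.962, 0.001, -0.004]
force: [-0.2, 0.8, 0.4]
opening: -0.0
```

```bash
python3 -c "
from h import *
look(10)
rows([(.126,a,.032,a-90) for a in (146,144,142,140,138)])"
```

```text
0 [321.6 177.4] 37 [6.2700e-01 1.6000e-02 6.7000e-02 3.3561e+01]
0 [349.3 179.6] 22 [ 6.2300e-01 -6.1000e-02  6.5000e-02  3.2225e+02]
0 [357. 206.] 21 [ 5.50000e-01 -8.30000e-02  6.60000e-02  2.50694e+02]
0 [338.3 221.8] 64 [ 5.05000e-01 -3.30000e-02  6.70000e-02  1.89976e+02]
70 [316.1 211.2] 2233 [5.35000e-01 2.90000e-02 6.20000e-02 1.26254e+02]
70 [349.3 182.7] 100 [ 6.18000e-01 -6.20000e-02  6.20000e-02  3.18533e+02]
70 [295.1 185.7] 12 [ 0.605  0.089  0.116 72.967]
70 [375.7 189.2] 13 [ 6.01000e-01 -1.36000e-01  1.19000e-01  2.84414e+02]
70 [356.5 208.7] 94 [ 5.45000e-01 -8.30000e-02  6.80000e-02  2.46759e+02]
13.45 [ 0.01754637  0.82923635 -0.16371258] [4.65000e-01 4.50000e-02 1.26000e-01 1.48076e+02] 0.03242734361036159
[0.0, 0.5, 0.0, -0.0, -0.5, 2.2]
[-0.0, 0.9, 0.0, -0.0, -0.5, 4.2]
[-0.0, 1.3, 0.0, -0.0, -0.5, 6.2]
[-0.1, 1.8, 0.0, -0.0, -0.5, 8.2]
[-0.2, 2.2, 0.0, -0.1, -0.5, 10.2]
```

Rotation is −55.2°, so the jar is at about 178.4° with the front at 169.9°. That leaves about −8.5°, which I'll push slowly.

>>> drive_tool(
  steps=[
    [0, 0.25, 0, 0, 0, 1],
    [0, 0.5, 0, 0, 0, 2.2],
    [0, 0.7, 0, 0, 0, 3.2],
    [0, 0.9, 0, 0, 0, 4.2],
    [0, 1.1, 0, 0, 0, 5.2],
    [0, 1.3, 0, 0, 0, 6.2],
    [-0.1, 1.5, 0, 0, 0, 6.8],
    [-0.1, 1.5, 0, 0, 0, 6.8],
  ],
)

```text
t: 14.25
eef_pos: [0.4738, 0.0574, 0.0324]
tool_rot: [0.331, 0.944, 0.001, -0.004]
force: [0.5, 0.1, 0.1]
opening: -0.0002
```

```bash
python3 -c "
from h import *
look(11)
rows([(.126,a,.032,a-90) for a in (141,140,139)])"
```

```text
0 [323.9 176.1] 38 [6.3100e-01 9.0000e-03 6.7000e-02 2.7178e+01]
0 [351.4 181.4] 19 [ 6.18000e-01 -6.70000e-02  6.50000e-02  3.15517e+02]
0 [355.8 208.6] 21 [ 5.42000e-01 -8.00000e-02  6.50000e-02  2.43668e+02]
0 [333.7 221.5] 120 [ 5.05000e-01 -2.00000e-02  6.60000e-02  1.79076e+02]
70 [312.7 208.6] 2059 [5.42000e-01 3.80000e-02 6.60000e-02 1.16516e+02]
70 [351.5 184.6] 99 [ 6.1200e-01 -6.8000e-02  6.3000e-02  3.1104e+02]
70 [375.9 194.4] 13 [ 5.86000e-01 -1.37000e-01  1.17000e-01  2.77369e+02]
70 [355.5 210.9] 96 [ 5.38000e-01 -8.10000e-02  6.80000e-02  2.40917e+02]
14.35 [0.13421356 0.81457249 0.09799203] [4.7400e-01 5.7000e-02 1.2500e-01 1.4125e+02] 0.032396503454807796
[0.1, 0.1, 0.0, -0.1, -0.5, 0.3]
[0.1, 0.3, 0.0, -0.1, -0.5, 1.3]
[0.0, 0.5, 0.0, -0.1, -0.5, 2.3]
```

Rotation is −61.9°, so about −1.8° remains. I'll make a small nudge, then back off from the tab and lift clear.

>>> drive_tool(
  steps=[
    [0, 0.1, 0, 0, 0, 0.5],
    [0, 0.2, 0, 0, 0, 1],
    [0, 0.3, 0, 0, 0, 1.5],
    [0, 0.4, 0, 0, 0, 1.8],
    [0, 0.4, 0, 0, 0, 1.8],
    [0, -0.6, 0, 0, 0, 1.8],
    [0.2, -1.8, 0, 0, 0, 1.8],
    [0.2, -1.8, -3, 0, 0, 1.8],
  ],
)

```text
t: 15.15
eef_pos: [0.4562, 0.0427, 0.0599]
tool_rot: [0.346, 0.938, -0.001, -0.008]
force: [-0.4, -0.0, 0.3]
opening: -0.0002
```

>>> drive_tool(
  steps=[
    [0, 0, -4, 0, 0, 0],
    [0, 0, -8, 0, 0, 0],
    [0, 0, -10, 0, 0, 0],
    [0, 0, -10, 0, 0, 0],
  ],
)

```text
t: 15.55
eef_pos: [0.4625, 0.0432, 0.1653]
tool_rot: [0.346, 0.938, 0.002, -0.002]
force: [0.5, -0.6, -1.2]
opening: 0.0
```

```bash
python3 -c "
from h import *
look(12)
rows([(.35,240,.17,20)])"
```

```text
0 [351.9 181.9] 18 [ 6.17000e-01 -6.80000e-02  6.50000e-02  3.13814e+02]
0 [355.5 209. ] 16 [ 5.41000e-01 -7.90000e-02  6.50000e-02  2.42553e+02]
70 [320.  198.4] 1242 [5.7100e-01 1.9000e-02 4.0000e-02 9.0712e+01]
70 [351.7 185.2] 76 [ 6.11000e-01 -6.90000e-02  6.20000e-02  3.09389e+02]
70 [355.4 211.9] 73 [ 5.36000e-01 -8.00000e-02  6.90000e-02  2.38889e+02]
15.65 [ 0.59040953 -0.4227239  -0.55473344] [4.61000e-01 4.30000e-02 1.28000e-01 1.49694e+02] 0.16225331649177593
[-19.0, -32.2, -0.9, -0.2, -0.4, 29.5]
```

>>> drive_tool(
  steps=[
    [-19, -32, -2, 0, 0, 0],
    [-19, -32, -2, 0, 0, 0],
    [-19, -32, -2, 0, 0, 0],
    [-19, -32, -2, 0, 0, 0],
    [-19, -32, -2, 0, 0, 0],
    [-19, -32, -2, 0, 0, 0],
    [-19, -32, -2, 0, 0, 0],
    [-19, -32, -2, 0, 0, 0],
  ],
)

```text
t: 16.45
eef_pos: [0.3965, -0.3262, 0.1797]
tool_rot: [0.347, 0.938, 0.001, -0.005]
force: [0.7, -0.5, 0.6]
opening: -0.0002
```

```bash
python3 -c "
from h import *
look(13)
im=cv2.imread('pics/top13.png');cv2.imwrite('pics/f.png',cv2.resize(im[140:285,230:445],None,fx=3.7,fy=3.7,interpolation=cv2.INTER_CUBIC))
print(status.state()['eef_pos'])"
```

```text
0 [324.8 175.5] 40 [6.3300e-01 7.0000e-03 6.7000e-02 2.4736e+01]
0 [352.  181.9] 22 [ 6.17000e-01 -6.90000e-02  6.50000e-02  3.13769e+02]
0 [311.  200.3] 23 [5.6200e-01 4.3000e-02 6.5000e-02 9.8001e+01]
0 [355.3 209. ] 22 [ 5.41000e-01 -7.90000e-02  6.50000e-02  2.42384e+02]
0 [330.1 221.8] 217 [ 5.0400e-01 -1.1000e-02  6.8000e-02  1.7085e+02]
70 [324.8 180.3] 164 [6.2300e-01 7.0000e-03 5.8000e-02 2.8496e+01]
70 [298.1 180.1] 13 [ 0.621  0.081  0.114 64.033]
70 [351.6 184.6] 109 [ 6.12000e-01 -6.90000e-02  6.30000e-02  3.10794e+02]
70 [376.5 195.5] 16 [ 5.83000e-01 -1.39000e-01  1.18000e-01  2.75768e+02]
70 [312.  202.7] 96 [5.5800e-01 4.1000e-02 6.3000e-02 1.0199e+02]
70 [355.2 211.5] 102 [ 5.37000e-01 -8.00000e-02  6.80000e-02  2.39304e+02]
70 [329.6 222.1] 74 [ 5.05000e-01 -1.00000e-02  6.70000e-02  1.69887e+02]
16.55 [-0.13411402 -0.24420625 -0.74587948] [  0.397  -0.325   0.351 240.145] 0.17942885525857163
[ 0.39683052 -0.32544137  0.17942886]
```

View pics/f.png

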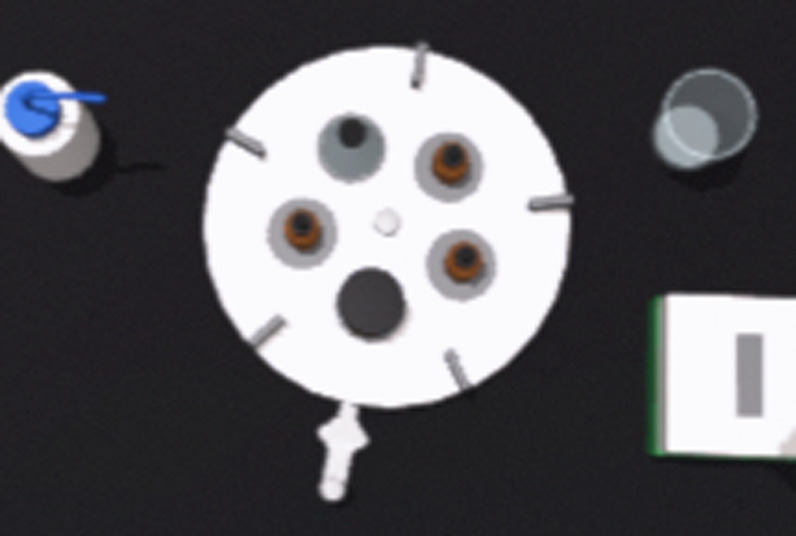

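The final view shows the lid at crop (371,302), in line with the arrow running from (348,404) to (333,489). The wash bottle, beaker and box are at the same pixels as at the start. The lid is at 170–171° and the pointer at 169.4–170°, so I'm handing in.

```bash
python3 -c "
from plant import arm
print(arm.sign_off())"
```

```text
the job is handed in; nothing more can be done
None
```

The squat jar now stands at the front, lined up with the steel pointer to within about 1°, and I handed the job in at about 16.6 s. I turned the carousel about 64° clockwise by pushing one rim tab with the shut fingers, then backed off and moved the arm clear.

**Last checks:**
- **Alignment:** The jar's lid measured 169.9–170.9° about the axis and the pointer 169.4–170.0°. Adding the measured turn of 63.3–64.5° to the starting angle gave about 169–170°, which agrees.
- **Bystanders:** The wash bottle, beaker and wipes box showed at the same image positions as at the start.
- **Forces:** No force reading, taken at the end of each move, was above about 2 N.

**What went wrong on the way:**
- **Fingertip height:** In the camera images the fingertips appeared about 20 mm higher than the stated geometry. My first sweep passed over a tab without touching it, so I lowered the tool.
- **Wrist limit:** One push reached the limit of the last joint, and the tool swung outward off the tab. The readings showed no contact with anything. I lifted, turned the wrist back and finished the push.

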